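Find the bench block with the cut underside

ROBOT

A 6-joint arm with a two-finger parallel gripper is mounted at the origin on a cart in front of the work surface, level with it; the furniture and walls round the work are solid. World frame = base frame: x ahead of the robot, y to its left, z up, the work surface at z = 0. Lengths are in mm, angles in rad, forces in N, time in s.
With the tool pointing down it reaches from about 350 to 850 mm from the base axis. Payload 8.1 kg.
Tool frame: the origin (TCP) lies midway between the tips of the shut fingers; the grasp point (between the pads) lies 19 mm behind it; z points along the fingers, y is the line along which they close (so a half turn about z gives the same grasp; the last joint's range is limited). The gripper opens to 85 mm and grips with 20 to 120 N. Pads are 22 mm wide; open, the fingers measure 114 mm over their backs; the gripper's body (76 mm by 85 mm) begins 54 mm behind the grasp point. The pads swing forward as they close: fully open they stand 13 mm farther back than shut.
Start: joints at [-1.378, 0.13, 1.488, -0, 1.523, -0.085], TCP at [164.565, -576.995, 231.292] pointing down, gripper open.
Joint ranges: [-2.96, 2.96], [-0.89, 2.26], [0.02, 2.5], [-1.34, 4.48], [0, 2.73], [-2.66, 2.66]. Speed limits (rad/s): [2.39, 2.39, 2.79, 3.14, 3.14, 3.14].

INTERFACE

Orientations are given as [roll, pitch, yaw] about the fixed x, y, z axes, in that order (R = Rz(yaw) Ry(pitch) Rx(roll)).
In Python, from station import r gives the robot as it stands.
- The arm moves only by the tool drive_tool, never from a script. Its argument "targets" is one flat list of numbers, 6 for each row, row after row: the shift along the world's x, y, z in units of 25 mm (1.0 is 25 mm), then the turn, a rotation vector about the world's x, y, z in units of pi/4 rad (1.0 is pi/4 rad). In form: [tx, ty, tz, rx, ry, rz, tx, ty, tz, rx, ry, rz, ...]. A call has exactly 10 rows; each row shifts and turns the commanded pose from where the row before left it; what a row does not reach is not made up. A row lasts 1/8 s, in which the tool goes at most 62.5 mm and 10.7 degrees, less where a joint would pass 70% of its speed; a pose out of reach is approached as far as the arm can. A call with a number of a shift or a turn outside -1 to 1 is refused whole. A call with a gripper value outside its range is refused whole. "fingers" is the closure in counts, from 0 (fully open) to 255 (shut), set as the call begins (left out, the last holds). The fingers move at their own pace and stop on an object; "squeeze" is the grip in N (left out, the last holds). Time passes only in rows, so rows that do not move let the fingers close, or fill a call up. It gives the time, the measured TCP pose, the force, the opening and the grip force at its end, in the units of the state.
- r.read_state(): the state, without advancing time (a new reading comes with each control period).
- r.camera(name): name is "side" or "top"; returns (picture, depth): 480x640x3 uint8, red, green, blue; 480x640 float32, mm along the optical axis (not along the pixel's ray), 0 where there is no reading.
- r.camera_info(name): a dict with "mtx" (3x3 intrinsics, pixels), "R" (3x3) and "t" (3): a world point X has camera coordinates R X + t. Camera axes: x right, y down, z forward; pixel columns grow to the right and rows downward; lengths in mm; the calibration is good to about 2 mm. A picture is of the moment at which its call begins. camera_info takes no time and is no camera call.
- r.close_job(): hands the job in; it is judged then, once.
The state is a dict: "clock": time; "joint_pos": joint angles; "qvel": joint speeds; "joint_torque": joint torques, N m; "ee_pos": TCP position; "eef_rot": TCP orientation; "force": force on the tool from outside, world axes, zero at the start; "ft_torque": the same for the moment, N m; "width": finger opening in mm; "grasp_force": force on a finger pad.
Only numpy, scipy, OpenCV 4.12 (cv2) and the standard library are available. Lean on these libraries where they do the work, as an engineer would, in place of code of your own. Each camera call takes 0.05 s, during which the arm holds its last target. There are 200 camera calls.

TASK

One of the three steel bench blocks has a cross cut into its underside. Tip every block up to look beneath it: leave the two plain ones standing on edge on the bench outside the tray, and turn the one with the cross right over and leave it lying flat in the shallow metal tray, cross up. Set the blocks down gently, never letting one topple or drop, and do not disturb the steel can, the mixing cup or the knurled tin.

Things in the scene. Friction and masses are not known exactly. Their poses are not given: they have to be found in the camera images.
- block_1: one of three look-alike square steel bench blocks, 62 x 62 mm, 20 mm thick, about 0.62 kg, loose, lying flat on the bench in any order, turned up to 30 degrees. Origin: centre of the face underneath at the start; z points from there through the thickness (up at the start, level when stood on edge, down once turned over); x and y square to the sides
- block_2: one of three look-alike square steel bench blocks, 62 x 62 mm, 20 mm thick, about 0.62 kg, loose, lying flat on the bench in any order, turned up to 30 degrees. Origin: centre of the face underneath at the start; z points from there through the thickness (up at the start, level when stood on edge, down once turned over); x and y square to the sides
- block_3: one of three look-alike square steel bench blocks, 62 x 62 mm, 20 mm thick, about 0.62 kg, loose, lying flat on the bench in any order, turned up to 30 degrees. Origin: centre of the face underneath at the start; z points from there through the thickness (up at the start, level when stood on edge, down once turned over); x and y square to the sides
- mark (a point): centre of the dark diagonal cross (two cuts 42 x 5 mm) in the underside face of just one of the three blocks; it coincides with that block's origin and so tells which block bears it. Hidden at the start
- reject_tray: shallow bare-metal tray, square, 128 x 128 mm outside, 122 x 122 mm inside, floor 6 mm thick, walls 3 mm thick and 17 mm high over all; fixed to the bench at a varying place and yaw. Origin: centre of its underside, on the bench; x and y along its sides
- steel_can: open steel can, 66 mm across, 58 mm tall, standing loose beside the blocks. Origin: centre of its underside. It is a bystander: leave it where it is.
- mixing_cup: low open metal cup, 64 mm across, 34 mm tall, standing loose beside the blocks. Origin: centre of its underside. It is a bystander: leave it where it is.
- ball_vise: heavy round engraver's ball vise, fixed furniture to the left of the blocks; keep clear: all within 75 mm of its upright axis, 116 mm tall. Origin: on its axis, on the bench
- microscope: stereo microscope, fixed furniture at the far left. Its boom stands on a post at x 0.80, y 0.08 m; the boom's parts are 0.2 m and more above the bench, and reach forward to x 0.70 there and on to the left (y over 0.05). Keep the wrist and forearm clear of them. Origin: in its base
- knurled_tin: black round knurled tin, 67 mm across, 38 mm tall, standing loose beside the blocks. Origin: centre of its underside. It is a bystander: leave it where it is.
Things that resemble listed ones, but are neither listed nor needed, are in the scene too. What is shaped like the block_1 but pink is not meant.

How it is judged:
By the outcome, as a careful person would: the job done as asked, in the order asked, and still so for the second after the job is handed in, with the robot touching nothing.
It also fails if it takes over 72 s, if anything falls off the work surface, if the arm or the gripper's body presses on something with over 40 N, if the wrist force passes 120 N, or if a joint passes its speed limit or range.

## Working session

There is one attempt and no reset: what is moved stays moved. The work goes in short steps, Python scripts to look and compute and a tool call to move; the robot and the scene stay as the last step left them, time stands still between calls to the robot, and variables do not carry over. Pictures are saved under pics/ and viewed, at most 10 in all, crops included, and the job is handed in when it is done.

Besides the shell and the picture viewer there is one more tool, called after "Call:" by a JSON object that holds its "name" and its "arguments". drive_tool: Moves the arm, as the interface text tells. Shifts and turns lie within -1 to 1; 1 stands for 25 mm of shift or pi/4 rad of turn. Its arguments: {"type":"object","properties":{"targets":{"type":"array","items":{"type":"number"}},"fingers":{"type":"number"},"squeeze":{"type":"number"}},"required":["targets"]}

```bash
ls; mkdir -p pics
python3 - <<'E'
from station import r
import cv2,numpy as np
for n in("top","side"):
    p,d=r.camera(n); np.savez(f"pics/{n}0.npz",p=p,d=d); cv2.imwrite(f"pics/{n}0.png",p[:,:,::-1])
    i=r.camera_info(n); print(n,np.round(i["mtx"],1).tolist(),np.round(i["R"],3).tolist(),np.round(i["t"],1), "pos",np.round(-i["R"].T@i["t"]))
print(r.read_state())
E
```

```text
pics
top [[471.4, 0.0, 319.9], [0.0, 471.4, 244.3], [0.0, 0.0, 1.0]] [[0.011, -1.0, -0.017], [-0.991, -0.009, -0.134], [0.134, 0.018, -0.991]] [ -15.4  590.9 1086.9] pos [ 440.  -30. 1156.]
side [[442.1, 0.0, 321.6], [0.0, 442.1, 243.0], [0.0, 0.0, 1.0]] [[-0.879, -0.476, -0.024], [-0.207, 0.428, -0.88], [0.429, -0.769, -0.475]] [494.2 124.5 896.8] pos [ 76. 871. 547.]
{'clock': 0.1, 'joint_pos': array([-1.37843602e+00,  1.31105961e-01,  1.48920254e+00,  2.14377223e-05,
        1.52298448e+00, -8.53693313e-02]), 'qvel': array([ 2.49926544e-03, -1.47357168e-03, -1.74914250e-03,  1.00796011e-05,
       -4.83374677e-04, -1.47423559e-03]), 'joint_torque': array([ 1.15499352e-03, -5.70951855e+01, -5.01942337e+01, -2.12577916e-04,
        8.19372159e-03, -1.54963658e-05]), 'ee_pos': array([ 164.45392025, -576.49896024,  230.3195276 ]), 'eef_rot': array([-3.13990034e+00, -1.66313134e-04,  2.77728451e-01]), 'force': array([-0.18981661, -0.19823068, -0.46827591]), 'ft_torque': array([ 0.0254652 , -0.00932872,  0.0122533 ]), 'grasp_force': 0.0, 'width': 85.21995649551188}
```

View pics/top0.png

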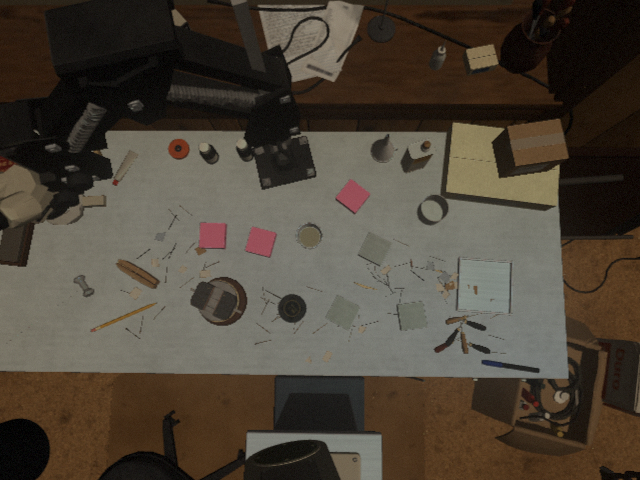

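View pics/side0.png

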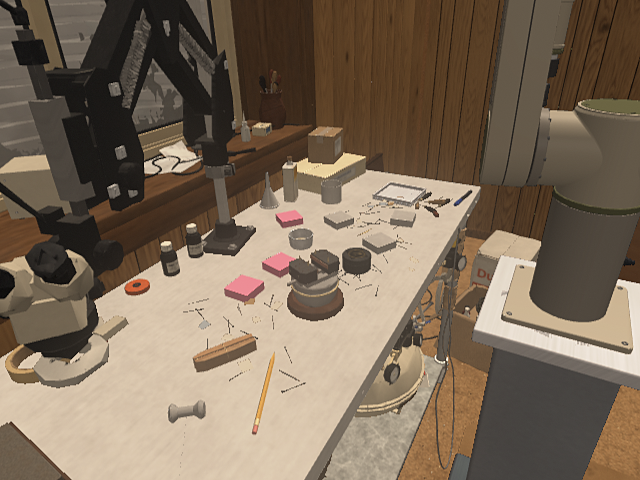

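The top view shows the grey blocks at about (375,249), (342,312) and (411,315), and the tray at (484,286). The can is at (433,209), the cup at (309,235), the tin at (292,308) and the vise at (218,300). Next I measure them using depth heights and contours.

```bash
cat > h.py <<'E'
import cv2,numpy as np
from station import r
def world(n,d):
    i=r.camera_info(n);K=i["mtx"];v,u=np.mgrid[:480,:640]
    c=np.stack([(u-K[0,2])/K[0,0]*d,(v-K[1,2])/K[1,1]*d,d],-1)
    return (c-i["t"])@i["R"]
def ray(n,uv,z):
    i=r.camera_info(n);K=i["mtx"];uv=np.atleast_2d(uv).astype(float)
    c=np.c_[(uv[:,0]-K[0,2])/K[0,0],(uv[:,1]-K[1,2])/K[1,1],np.ones(len(uv))]@i["R"]
    o=-i["R"].T@i["t"]; return o+c*((z-o[2])/c[:,2])[:,None]
def proj(n,X):
    i=r.camera_info(n);c=np.atleast_2d(X)@i["R"].T+i["t"];c=c@i["mtx"].T;return c[:,:2]/c[:,2:]
E
python3 - <<'E'
from h import *
q=np.load("pics/top0.npz");p,d=q["p"],q["d"]
W=world("top",d);z=W[...,2]
print("bench z",np.median(z[330:360,200:400]))
z=z-np.median(z[330:360,200:400])
m=((z>8)&(z<150)).astype(np.uint8); m[:130]=0;m[372:]=0
n,l,s,c=cv2.connectedComponentsWithStats(m)
for k in range(1,n):
    if s[k,4]<150: continue
    h=np.percentile(z[l==k],[50,95]); 
    hh=np.median(z[l==k]) if h[1]<30 else h[1]
    cs,_=cv2.findContours((l==k).astype(np.uint8),0,2)
    pts=ray("top",cs[0][:,0],hh)[:,:2].astype(np.float32)
    (ctr,sz,a)=cv2.minAreaRect(pts)
    print(np.round(c[k]),s[k,4],"z",np.round(h),"ctr",np.round(ctr),"sz",np.round(sz),"a",round(a,1),"rgb",p[l==k].mean(0).astype(int))
b=np.median(z); v=cv2.resize(p[190:340,270:530,::-1],None,fx=3,fy=3,interpolation=cv2.INTER_CUBIC);cv2.imwrite("pics/crop0.png",np.clip(v*1.5,0,255).astype(np.uint8))
E
```

```text
bench z 0.3953039593510785
[491. 174.] 7228 z [ 61. 123.] ctr [ 737. -392.] sz [217. 332.] a 0.3 rgb [108  98  71]
[383. 149.] 389 z [32. 94.] ctr [ 810. -157.] sz [52. 58.] a 36.2 rgb [66 61 53]
[279. 162.] 2276 z [15. 77.] ctr [792. 100.] sz [133. 170.] a 14.8 rgb [41 38 33]
[178. 148.] 291 z [11. 15.] ctr [837. 353.] sz [50. 51.] a 0.3 rgb [101  49  30]
[417. 155.] 748 z [109. 134.] ctr [ 782. -227.] sz [59. 82.] a 19.3 rgb [83 77 64]
[208. 153.] 296 z [55. 82.] ctr [803. 260.] sz [58. 35.] a 45.4 rgb [71 66 56]
[120. 172.] 199 z [13. 18.] ctr [777. 493.] sz [22. 80.] a 62.7 rgb [101  87  72]
[352. 196.] 644 z [19. 23.] ctr [715. -87.] sz [62. 64.] a 52.2 rgb [145  77  84]
[ 76. 210.] 808 z [ 78. 140.] ctr [654. 532.] sz [ 56. 139.] a 28.9 rgb [88 80 65]
[ 15. 245.] 1097 z [31. 36.] ctr [588. 731.] sz [ 74. 109.] a 85.0 rgb [47 39 31]
[212. 235.] 667 z [20. 24.] ctr [613. 256.] sz [62. 65.] a 0.5 rgb [146  78  85]
[308. 235.] 365 z [12. 35.] ctr [613.  18.] sz [61. 60.] a 0.6 rgb [97 93 77]
[260. 242.] 659 z [20. 24.] ctr [599. 137.] sz [64. 63.] a 75.9 rgb [148  79  86]
[374. 249
[... 193 characters left out ...]
[519. 435.] sz [113.  30.] a 58.0 rgb [91 70 48]
[ 83. 286.] 193 z [22. 28.] ctr [487. 563.] sz [56. 27.] a 37.3 rgb [82 78 68]
[219. 301.] 2064 z [ 79. 108.] ctr [452. 214.] sz [107. 123.] a 11.4 rgb [66 58 50]
[291. 308.] 629 z [38. 41.] ctr [440.  56.] sz [65. 64.] a 46.0 rgb [42 41 36]
[342. 312.] 683 z [20. 23.] ctr [431. -64.] sz [62. 62.] a 62.6 rgb [106 108  96]
[411. 316.] 709 z [19. 23.] ctr [ 425. -228.] sz [62. 64.] a 8.5 rgb [104 107  96]
[465. 323.] 229 z [24. 35.] ctr [ 412. -351.] sz [94. 26.] a 80.7 rgb [67 60 49]
[453. 341.] 320 z [18. 35.] ctr [ 377. -315.] sz [79. 71.] a 88.7 rgb [65 56 47]
[509. 366.] 218 z [11. 14.] ctr [ 309. -459.] sz [132.  11.] a 81.6 rgb [38 40 46]
```

View pics/crop0.png

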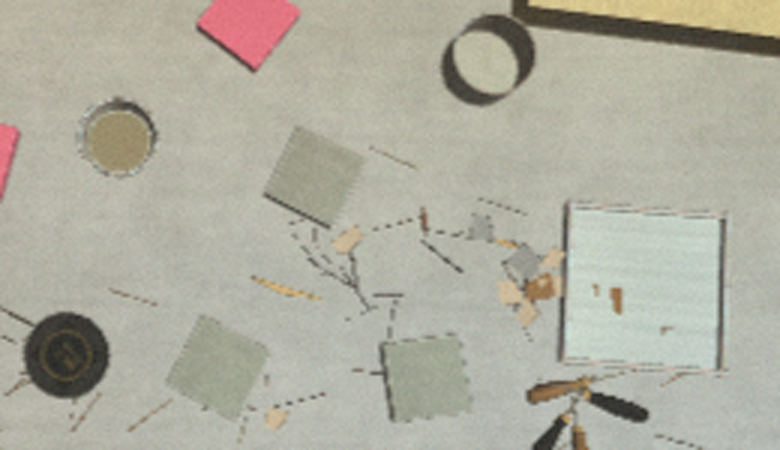

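Call:
{"name": "drive_tool", "arguments": {"targets": [0.84,0.87,0,0,0,0.211,0.84,0.87,0,0,0,0.211,0.84,0.87,0,0,0,0.211,0.84,0.87,0,0,0,0.211,0.84,0.87,0,0,0,0.211,0.84,0.87,0,-0.149,0.075,0,0.84,0.87,0,-0.149,0.075,0,0.84,0.87,0,-0.149,0.075,0,0.84,0.87,0,-0.149,0.075,0,0.84,0.87,0,0,0,0], "fingers": 0, "squeeze": 80}}

```text
clock: 1.35
ee_pos: [375.3, -356.8, 229.6]
eef_rot: [-3.137, 0.526, 1.112]
force: [0.3, -0.7, -0.4]
width: 85.6
grasp_force: 0.0
```

Call:
{"name": "drive_tool", "arguments": {"targets": [0.9,0.93,-0.6,0,0,0,0.9,0.93,-0.6,0,0,0,0.9,0.93,-0.6,0,0,0,0.9,0.93,-0.6,0,0,0,0.9,0.93,-0.6,0,0,0,0.9,0.93,-0.6,0,0,0,0.9,0.93,-0.6,0,0,0,0.9,0.93,-0.6,0,0,0,0.9,0.93,-0.6,0,0,0,0.28,0.35,-0.6,0,0,0]}}

```text
clock: 2.6
ee_pos: [584.8, -140.3, 80.2]
eef_rot: [-3.14, 0.524, 1.108]
force: [-0.8, -1.2, 0.4]
width: 85.4
grasp_force: 0.0
```

```bash
cat >> h.py <<'E'
from scipy.spatial.transform import Rotation as Ro
def tool():
    s=r.read_state();R=Ro.from_euler("xyz",s["eef_rot"]).as_matrix()
    print("t",round(s["clock"],2),"tcp",np.round(s["ee_pos"],1),"yax",np.round(R[:,1],3),"ang",np.round(np.degrees(np.arctan2(R[1,1],R[0,1])),1),"zax",np.round(R[:,2],3),"tilt",np.round(np.degrees(np.arccos(-R[2,2])),1),"F",np.round(s["force"],1),"w",round(s["width"],1),"g",round(s["grasp_force"],1),"q",np.round(s["joint_pos"],2))
    return s,R
E
python3 -c "
from h import *
tool()"
```

```text
t 2.6 tcp [ 584.8 -140.3   80.2] yax [ 0.895 -0.447 -0.001] ang -26.5 zax [-0.225 -0.447 -0.866] tilt 30.0 F [-0.8 -1.2  0.4] w 85.4 g 0.0 q [-0.04  0.47  1.45 -0.48  1.46  0.53]
```

Call:
{"name": "drive_tool", "arguments": {"targets": [0,0,-0.4,0,0,0,0,0,-0.4,0,0,0,0,0,-0.4,0,0,0,0,0,-0.4,0,0,0,0,0,-0.4,0,0,0,0,0,-0.3,0,0,0,0,0,-0.3,0,0,0,0,0,-0.2,0,0,0,0,0,-0.1,0,0,0,0,0,-0.1,0,0,0]}}

```text
clock: 3.85
ee_pos: [584.2, -141.5, 6.3]
eef_rot: [-3.141, 0.524, 1.107]
force: [0.4, -0.1, -0.3]
width: 85.3
grasp_force: 0.0
```

Call:
{"name": "drive_tool", "arguments": {"targets": [0,0,0,0,0,0,0,0,0,0,0,0,0,0,0,0,0,0,0,0,0,0,0,0,0,0,0,0,0,0,0,0,0,0,0,0,0,0,0,0,0,0,0,0,0,0,0,0,0,0,0,0,0,0,0,0,0,0,0,0], "fingers": 255}}

```text
clock: 5.1
ee_pos: [585.2, -141.2, 7.3]
eef_rot: [3.14, 0.523, 1.106]
force: [2.2, 2.7, 5.9]
width: 59.4
grasp_force: 87.8
```

```bash
python3 -c "
from h import *
tool()
p,d=r.camera('side');cv2.imwrite('pics/s1.png',p[:,:,::-1]);print(proj('side',[584,-141,20]))
u,v=proj('side',[584,-141,20])[0].astype(int);cv2.imwrite('pics/s1c.png',cv2.resize(p[v-90:v+60,u-100:u+100,::-1],None,fx=4,fy=4))"
```

```text
t 5.1 tcp [ 585.2 -141.2    7.3] yax [ 0.894 -0.448  0.001] ang -26.6 zax [-0.223 -0.447 -0.866] tilt 30.0 F [2.2 2.7 5.9] w 59.4 g 87.8 q [-0.04  0.57  1.47 -0.49  1.36  0.59]
[[338.35696187 216.55237023]]
```

View pics/s1c.png

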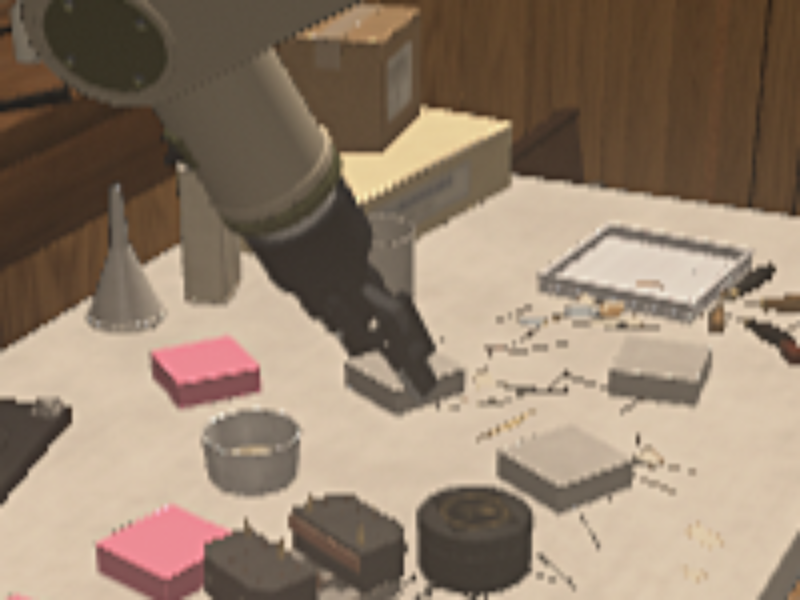

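The crop shows the fingers across block A in the middle, with nothing else touched. Now I lift and tip it.

Call:
{"name": "drive_tool", "arguments": {"targets": [0,0,0.6,0,0,0,0,0,0.3,0.199,-0.0995,0,0,0,0.3,0.199,-0.0995,0,0,0,0.3,0.199,-0.0995,0,0,0,0.3,0.199,-0.0995,0,0,0,0.3,0.199,-0.0995,0,0,0,0.3,0.199,-0.0995,0,0,0,0.3,0.199,-0.0995,0,0,0,0.3,0.199,-0.0995,0,0,0,0.3,0.199,-0.0995,0]}}

```text
clock: 6.4
ee_pos: [583.5, -142.7, 89.5]
eef_rot: [3.14, -1.053, 1.109]
force: [0.5, 1.6, -6.0]
width: 59.7
grasp_force: 87.9
```

```bash
cat >> h.py <<'E'
def look(name,f=4):
    s,R=tool();p,d=r.camera('side');u,v=proj('side',s["ee_pos"])[0].astype(int)
    cv2.imwrite(f'pics/{name}.png',cv2.resize(p[v-40:v+50,u-70:u+50,::-1],None,fx=6,fy=6,interpolation=cv2.INTER_CUBIC));np.savez(f'pics/{name}.npz',p=p,d=d)
E
python3 -c "
from h import *
look('a1')"
```

```text
t 6.4 tcp [ 583.5 -142.7   89.5] yax [ 0.895 -0.447  0.001] ang -26.5 zax [ 0.388  0.777 -0.495] tilt 60.3 F [ 0.5  1.6 -6. ] w 59.7 g 87.9 q [-0.85  0.54  1.63  0.93  1.56 -0.7 ]
```

View pics/a1.png

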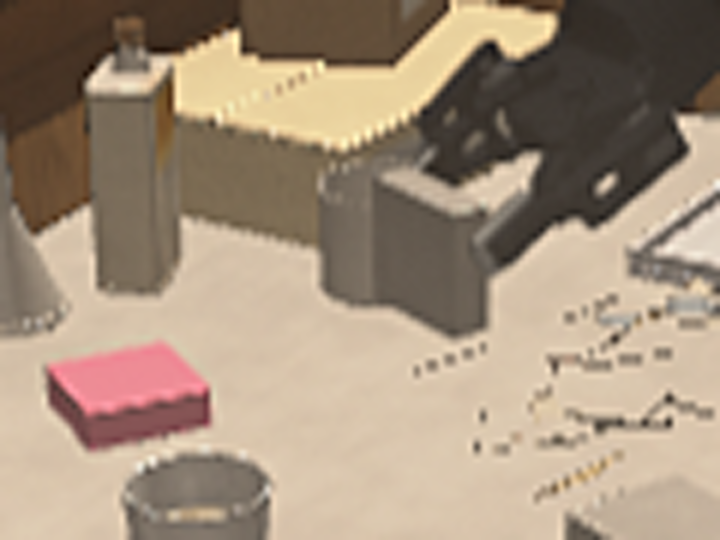

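The underside of A at (375–480, 170–330) is plain grey with no cross. I lower it to stand.

Call:
{"name": "drive_tool", "arguments": {"targets": [0,0,-0.4,0,0,0,0,0,-0.4,0,0,0,0,0,-0.4,0,0,0,0,0,-0.4,0,0,0,0,0,-0.3,0,0,0,0,0,-0.2,0,0,0,0,0,-0.1,0,0,0,0,0,-0.04,0,0,0,0,0,0,0,0,0,0,0,0,0,0,0]}}

```text
clock: 7.7
ee_pos: [584.1, -141.4, 33.9]
eef_rot: [-3.14, -1.05, 1.108]
force: [-5.0, -0.1, 6.1]
width: 60.0
grasp_force: 88.7
```

```bash
cat >> h.py <<'E'
def low():
    s,R=tool();p,d=r.camera('side');W=world('side',d);t=s["ee_pos"]
    m=(np.hypot(W[...,0]-t[0],W[...,1]-t[1])<45)&(W[...,2]>t[2]-45)
    z=np.sort(W[...,2][m]);print(len(z),np.histogram(z,bins=np.arange(-10,40,2)))
E
python3 -c "
from h import *
tool()"
```

```text
t 7.7 tcp [ 584.1 -141.4   33.9] yax [ 0.895 -0.446 -0.001] ang -26.5 zax [ 0.386  0.777 -0.498] tilt 60.2 F [-5.  -0.1  6.1] w 60.0 g 88.7 q [-0.85  0.64  1.61  0.94  1.51 -0.77]
```

Call:
{"name": "drive_tool", "arguments": {"targets": [0,0,0,0,0,0,0,0,0,0,0,0,0,0,0,0,0,0,0,0,0,0,0,0,-0.08,-0.16,0.1,0,0,0,-0.2,-0.4,0.26,0,0,0,-0.22,-0.44,0.28,0,0,0,-0.22,-0.44,0.28,0,0,0,-0.22,-0.44,0.28,0,0,0,-0.22,-0.44,0.28,0,0,0], "fingers": 0}}

```text
clock: 8.95
ee_pos: [554.7, -200.5, 70.4]
eef_rot: [-3.14, -1.049, 1.106]
force: [-0.2, -0.7, 0.1]
width: 85.7
grasp_force: 0.0
```

```bash
python3 -c "
from h import *
tool()
p,d=r.camera('side');u,v=proj('side',[584,-141,20])[0].astype(int);cv2.imwrite('pics/a2.png',cv2.resize(p[v-60:v+50,u-90:u+70,::-1],None,fx=5,fy=5))"
```

```text
t 8.95 tcp [ 554.7 -200.5   70.4] yax [ 0.895 -0.447 -0.001] ang -26.5 zax [ 0.387  0.776 -0.499] tilt 60.1 F [-0.2 -0.7  0.1] w 85.7 g 0.0 q [-0.94  0.62  1.56  0.88  1.62 -0.75]
```

View pics/a2.png

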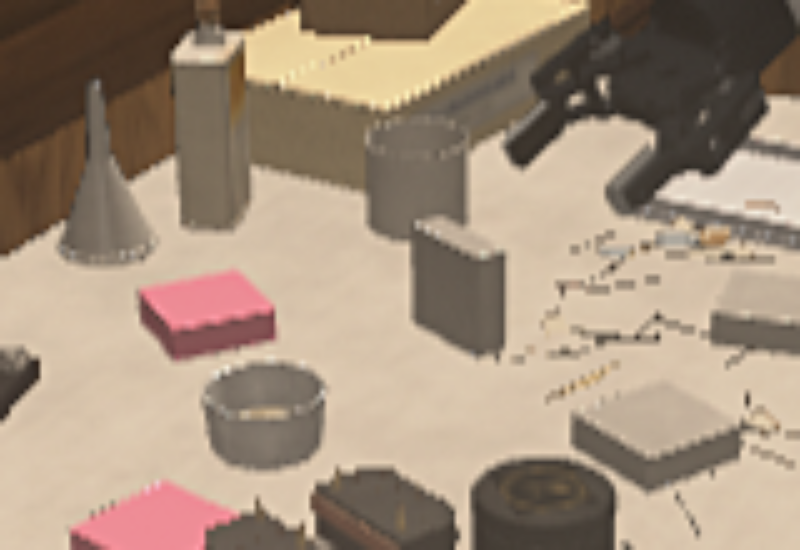

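Block A stands on edge at about (455,285), its underside face is plain, and the gripper is clear of it. On to B.

Call:
{"name": "drive_tool", "arguments": {"targets": [-0.49,0.54,0.8,-0.199,0.0995,0,-0.49,0.54,0.8,-0.199,0.0995,0,-0.49,0.54,0.8,-0.199,0.0995,0,-0.49,0.54,0.4,-0.199,0.0995,0,-0.49,0.54,0,-0.199,0.0995,0,-0.5,0.55,0,-0.199,0.0995,0,-0.5,0.55,-0.4,-0.199,0.0995,0,-0.5,0.55,-0.6,-0.199,0.0995,0,-0.5,0.55,-0.7,-0.199,0.0995,0,-0.5,0.54,-0.7,0,0,-0.02]}}

```text
clock: 10.25
ee_pos: [430.1, -61.2, 77.7]
eef_rot: [-3.137, 0.529, 1.097]
force: [-0.7, 0.1, 0.1]
width: 85.4
grasp_force: 0.0
```

```bash
python3 -c "
from h import *
tool()"
```

```text
t 10.25 tcp [430.1 -61.2  77.7] yax [ 0.889 -0.459 -0.004] ang -27.3 zax [-0.234 -0.447 -0.864] tilt 30.3 F [-0.7  0.1  0.1] w 85.4 g 0.0 q [ 0.1   0.13  1.88 -0.44  1.45  0.7 ]
```

Call:
{"name": "drive_tool", "arguments": {"targets": [0.02,-0.05,-0.4,0,0,0,0.02,-0.05,-0.4,0,0,0,0,0,-0.4,0,0,0,0,0,-0.4,0,0,0,0,0,-0.4,0,0,0,0,0,-0.3,0,0,0,0,0,-0.2,0,0,0,0,0,-0.15,0,0,0,0,0,-0.13,0,0,0,0,0,0,0,0,0]}}

```text
clock: 11.5
ee_pos: [432.2, -66.0, 10.2]
eef_rot: [-3.14, 0.524, 1.091]
force: [0.9, 0.1, 0.4]
width: 85.5
grasp_force: 0.0
```

Call:
{"name": "drive_tool", "arguments": {"targets": [0,0,0,0,0,0,0,0,0,0,0,0,0,0,0,0,0,0,0,0,0,0,0,0,0,0,0,0,0,0,0,0,0,0,0,0,0,0,0,0,0,0,0,0,0,0,0,0,0,0,0,0,0,0,0,0,0,0,0,0], "fingers": 255}}

```text
clock: 12.75
ee_pos: [433.0, -65.7, 11.3]
eef_rot: [3.141, 0.523, 1.09]
force: [-1.7, 3.0, 6.8]
width: 58.8
grasp_force: 85.6
```

```bash
python3 -c "
from h import *
tool()"
```

```text
t 12.75 tcp [433.  -65.7  11.3] yax [ 0.887 -0.462  0.   ] ang -27.5 zax [-0.231 -0.443 -0.866] tilt 30.0 F [-1.7  3.   6.8] w 58.8 g 85.6 q [ 0.09  0.25  1.89 -0.45  1.33  0.75]
```

Call:
{"name": "drive_tool", "arguments": {"targets": [0,0,0.6,0,0,0,0.22,0,0.3,0.197,-0.1027,0,0.22,0,0.3,0.197,-0.1027,0,0.22,0,0.3,0.197,-0.1027,0,0.22,0,0.3,0.197,-0.1027,0,0.22,0,0.3,0.197,-0.1027,0,0.22,0,0.3,0.197,-0.1027,0,0.22,0,0.3,0.197,-0.1027,0,0.22,0,0.3,0.197,-0.1027,0,0.22,0,0.3,0.197,-0.1027,0]}}

```text
clock: 14.0
ee_pos: [482.0, -67.5, 93.9]
eef_rot: [3.133, -1.05, 1.098]
force: [0.6, 1.2, -5.6]
width: 59.2
grasp_force: 87.6
```

```bash
python3 -c "
from h import *
look('b1')"
```

```text
t 14.0 tcp [482.  -67.5  93.9] yax [ 0.887 -0.462  0.004] ang -27.5 zax [ 0.402  0.768 -0.498] tilt 60.2 F [ 0.6  1.2 -5.6] w 59.2 g 87.6 q [-0.91  0.25  2.01  0.91  1.53 -0.8 ]
```

View pics/b1.png

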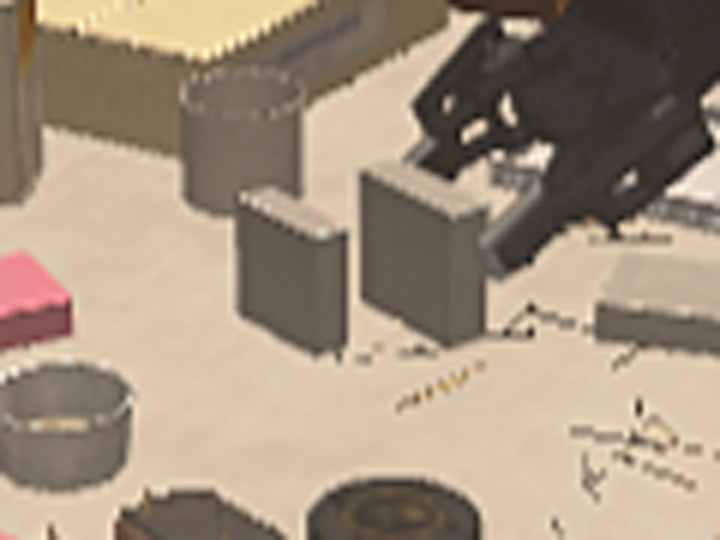

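B's underside, at (365–450, 175–340), is plain too. Lowering it.

Call:
{"name": "drive_tool", "arguments": {"targets": [0,0,-0.5,0,0,0,0,0,-0.5,0,0,0,0,0,-0.5,0,0,0,0,0,-0.4,0,0,0,0,0,-0.25,0,0,0,0,0,-0.1,0,0,0,0,0,-0.04,0,0,0,0,0,-0.04,0,0,0,0,0,0,0,0,0,0,0,0,0,0,0]}}

```text
clock: 15.3
ee_pos: [481.9, -66.1, 34.7]
eef_rot: [3.141, -1.046, 1.092]
force: [0.0, 0.3, -5.1]
width: 58.9
grasp_force: 87.8
```

Call:
{"name": "drive_tool", "arguments": {"targets": [0,0,-0.03,0,0,0,0,0,-0.03,0,0,0,0,0,-0.03,0,0,0,0,0,0,0,0,0,0,0,0,0,0,0,0,0,0,0,0,0,0,0,0,0,0,0,0,0,0,0,0,0,0,0,0,0,0,0,0,0,0,0,0,0]}}

```text
clock: 16.55
ee_pos: [481.9, -66.0, 32.7]
eef_rot: [3.141, -1.047, 1.092]
force: [-5.1, -2.1, 4.8]
width: 58.4
grasp_force: 88.6
```

Call:
{"name": "drive_tool", "arguments": {"targets": [0,0,0,0,0,0,0,0,0,0,0,0,0,0,0,0,0,0,0,0,0,0,0,0,-0.08,-0.16,0.1,0,0,0,-0.2,-0.39,0.26,0,0,0,-0.23,-0.44,0.29,0,0,0,-0.23,-0.44,0.29,0,0,0,-0.23,-0.44,0.29,0,0,0,-0.23,-0.44,0.29,0,0,0], "fingers": 0}}

```text
clock: 17.8
ee_pos: [451.4, -124.7, 70.9]
eef_rot: [3.141, -1.046, 1.092]
force: [0.2, 0.5, -0.8]
width: 85.1
grasp_force: 0.0
```

Run:
```python
from h import *
tool()
p,d=r.camera('side');W=world('side',d)
for n,c in(("A",(583,-141)),("B",(482,-66)),("C",(425,-228))):
    m=(np.hypot(W[...,0]-c[0],W[...,1]-c[1])<45)&(W[...,2]>6)&(W[...,2]<90)
    z=W[...,2][m];t=z>np.percentile(z,90)-4
    print(n,m.sum(),"top z",np.percentile(z,98).round(1),"mean top",W[m][t].mean(0).round(1))
```

```text
t 17.8 tcp [ 451.4 -124.7   70.9] yax [ 0.887 -0.462  0.   ] ang -27.5 zax [ 0.4    0.768 -0.501] tilt 59.9 F [ 0.2  0.5 -0.8] w 85.1 g 0.0 q [-1.03  0.36  1.93  0.83  1.58 -0.87]
A 403 top z 63.2 mean top [ 581.6 -141.5   61.3]
B 483 top z 63.0 mean top [480.4 -62.4  61.5]
C 274 top z 22.1 mean top [ 421.1 -224.4   19.9]
```

Call:
{"name": "drive_tool", "arguments": {"targets": [-0.1,-0.41,0.8,-0.2,0.0335,0.0627,-0.1,-0.41,0.8,-0.2,0.0335,0.0627,-0.1,-0.41,0.8,-0.2,0.0335,0.0627,-0.1,-0.41,0.4,-0.2,0.0335,0.0627,-0.11,-0.41,0,-0.2,0.0335,0.0627,-0.11,-0.41,0,-0.2,0.0335,0.0627,-0.11,-0.41,-0.4,-0.2,0.0335,0.0627,-0.11,-0.42,-0.6,-0.2,0.0335,0.0627,-0.11,-0.42,-0.7,-0.2,0.0335,0.0627,-0.11,-0.42,-0.7,-0.2,0.0335,0.0627]}}

```text
clock: 19.1
ee_pos: [426.1, -227.2, 81.0]
eef_rot: [3.141, 0.53, 1.722]
force: [-0.8, -0.6, -0.0]
width: 85.3
grasp_force: 0.0
```

```bash
python3 -c "
from h import *
tool()"
```

```text
t 19.1 tcp [ 426.1 -227.2   81. ] yax [0.989 0.151 0.   ] ang 8.7 zax [ 0.076 -0.5   -0.863] tilt 30.4 F [-0.8 -0.6 -0. ] w 85.3 g 0.0 q [-0.24 -0.23  2.22 -0.58  1.01 -0.11]
```

Call:
{"name": "drive_tool", "arguments": {"targets": [-0.04,-0.03,-0.45,0,0,0,0,0,-0.45,0,0,0,0,0,-0.45,0,0,0,0,0,-0.4,0,0,0,0,0,-0.35,0,0,0,0,0,-0.3,0,0,0,0,0,-0.2,0,0,0,0,0,-0.15,0,0,0,0,0,-0.13,0,0,0,0,0,0,0,0,0]}}

```text
clock: 20.35
ee_pos: [424.2, -227.7, 8.1]
eef_rot: [-3.14, 0.525, 1.72]
force: [1.0, -0.5, 0.2]
width: 85.1
grasp_force: 0.0
```

Call:
{"name": "drive_tool", "arguments": {"targets": [0,0,0,0,0,0,0,0,0,0,0,0,0,0,0,0,0,0,0,0,0,0,0,0,0,0,0,0,0,0,0,0,0,0,0,0,0,0,0,0,0,0,0,0,0,0,0,0,0,0,0,0,0,0,0,0,0,0,0,0], "fingers": 255}}

```text
clock: 21.6
ee_pos: [425.0, -227.8, 9.2]
eef_rot: [3.141, 0.526, 1.719]
force: [-1.9, 4.2, 7.9]
width: 59.5
grasp_force: 85.6
```

```bash
python3 -c "
from h import *
tool()"
```

```text
t 21.6 tcp [ 425.  -227.8    9.2] yax [0.989 0.148 0.   ] ang 8.5 zax [ 0.075 -0.496 -0.865] tilt 30.1 F [-1.9  4.2  7.9] w 59.5 g 85.6 q [-0.25 -0.07  2.24 -0.65  0.87  0.01]
```

Call:
{"name": "drive_tool", "arguments": {"targets": [0,0,0.6,0,0,0,0.22,0,0.3,0.2198,0.0329,0,0.22,0,0.3,0.2198,0.0329,0,0.22,0,0.3,0.2198,0.0329,0,0.22,0,0.3,0.2198,0.0329,0,0.22,0,0.3,0.2198,0.0329,0,0.22,0,0.3,0.2198,0.0329,0,0.22,0,0.3,0.2198,0.0329,0,0.22,0,0.3,0.2198,0.0329,0,0.22,0,0.3,0.2198,0.0329,0]}}

```text
clock: 22.85
ee_pos: [473.3, -229.3, 90.9]
eef_rot: [3.14, -1.036, 1.724]
force: [1.9, 1.1, -5.2]
width: 59.2
grasp_force: 88.9
```

```bash
python3 -c "
from h import *
look('c1')"
```

```text
t 22.85 tcp [ 473.3 -229.3   90.9] yax [0.989 0.151 0.001] ang 8.7 zax [-0.13   0.851 -0.509] tilt 59.4 F [ 1.9  1.1 -5.2] w 59.2 g 88.9 q [-0.87  0.83  1.18  0.53  2.04 -1.02]
```

View pics/c1.png

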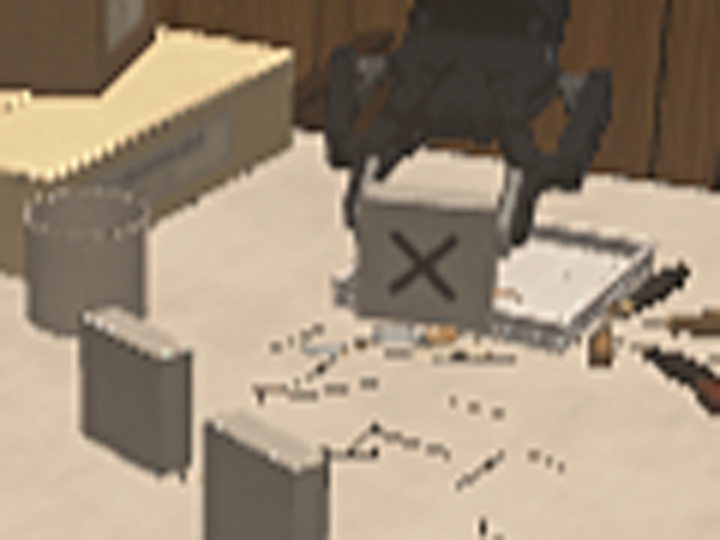

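The cross is plain to see on block C at (422,265), so C goes in the tray. I stand it first.

Call:
{"name": "drive_tool", "arguments": {"targets": [0,0,-0.5,0,0,0,0,0,-0.5,0,0,0,0,0,-0.5,0,0,0,0,0,-0.4,0,0,0,0,0,-0.2,0,0,0,0,0,-0.1,0,0,0,0,0,-0.03,0,0,0,0,0,-0.03,0,0,0,0,0,0,0,0,0,0,0,0,0,0,0]}}

```text
clock: 24.15
ee_pos: [472.8, -228.3, 35.1]
eef_rot: [-3.14, -1.034, 1.722]
force: [-3.5, -1.6, 6.6]
width: 59.4
grasp_force: 89.8
```

Run:
```python
from h import *
tool()
q=np.load("pics/top0.npz");p=q["p"]
roi=np.zeros((480,640),np.uint8);roi[245:330,445:525]=1
g=p.min(2);m=((g>np.percentile(g[265:305,465:500],20)-6)&(roi>0)).astype(np.uint8)
n,l,s,c=cv2.connectedComponentsWithStats(m);k=l[286-8,490] or 1+s[1:,4].argmax()
cs=max(cv2.findContours((l==k).astype(np.uint8),0,2)[0],key=cv2.contourArea)
print(s[k],cv2.minAreaRect(ray("top",cs[:,0],6)[:,:2].astype(np.float32)))
W=world("top",q["d"]);z=W[...,2]-.4
P=W[245:330,445:525].reshape(-1,3);R=P[(P[:,2]>12)&(P[:,2]<22)][:,:2]
print("rim",len(R),cv2.minAreaRect(R.astype(np.float32)),R.mean(0))
```

```text
t 24.15 tcp [ 472.8 -228.3   35.1] yax [ 0.988  0.152 -0.001] ang 8.7 zax [-0.131  0.85  -0.511] tilt 59.3 F [-3.5 -1.6  6.6] w 59.4 g 89.8 q [-0.87  0.91  1.16  0.51  1.98 -1.05]
[ 459  260   50   54 2364] ((497.0675354003906, -405.7764587402344), (117.56710052490234, 125.07843017578125), 87.58312225341797)
rim 512 ((477.2401123046875, -391.02587890625), (154.57444763183594, 172.4719696044922), 86.35002136230469) [ 481.14594779 -391.33573748]
```

Call:
{"name": "drive_tool", "arguments": {"targets": [0,0,0,0.013,0.002,0,0,0,0,0,0,0,0,0,0,0,0,0,0,0,0,0,0,0,0,0,0,0,0,0,0,0,0,0,0,0,0,0,0,0,0,0,0,0,0,0,0,0,0,0,0,0,0,0,0,0,0,0,0,0]}}

```text
clock: 25.4
ee_pos: [472.9, -228.4, 35.1]
eef_rot: [-3.14, -1.045, 1.722]
force: [-2.7, -1.0, 6.6]
width: 59.3
grasp_force: 89.7
```

Call:
{"name": "drive_tool", "arguments": {"targets": [0,0,0,0,0,0,0,0,0,0,0,0,0,0,0,0,0,0,0,0,0,0,0,0,0.03,-0.17,0.1,0,0,0,0.07,-0.44,0.26,0,0,0,0.07,-0.5,0.3,0,0,0,0.07,-0.5,0.3,0,0,0,0.07,-0.5,0.3,0,0,0,0.07,-0.5,0.3,0,0,0], "fingers": 0}}

```text
clock: 26.65
ee_pos: [482.4, -294.5, 73.2]
eef_rot: [-3.139, -1.043, 1.72]
force: [0.3, 0.2, 0.1]
width: 85.6
grasp_force: 0.0
```

Run:
```python
from h import *
tool()
p,d=r.camera('side');W=world('side',d)
p,d=r.camera('top');V=world('top',d)
for W in(W,V):
  for n,c in(("A",(583,-141)),("B",(482,-66)),("C",(473,-229))):
    m=(np.hypot(W[...,0]-c[0],W[...,1]-c[1])<50)&(W[...,2]>52)&(W[...,2]<70)
    if m.sum()<5: print(n,m.sum());continue
    (ct,sz,a)=cv2.minAreaRect(W[m][:,:2].astype(np.float32))
    print(n,m.sum(),"z",np.percentile(W[m][:,2],90).round(1),np.round(ct,1),np.round(sz,1),round(a,1))
```

```text
t 26.65 tcp [ 482.4 -294.5   73.2] yax [ 0.989  0.151 -0.001] ang 8.7 zax [-0.131  0.854 -0.503] tilt 59.8 F [0.3 0.2 0.1] w 85.6 g 0.0 q [-0.92  1.    0.94  0.51  2.12 -1.02]
A 126 z 63.1 [ 583.4 -143. ] [22.1 67. ] 63.6
B 153 z 62.9 [480.9 -63.4] [22.6 63. ] 60.9
C 132 z 62.6 [ 472.9 -227.7] [61.3 25.8] 9.3
A 222 z 64.5 [ 581.6 -141.6] [19. 61.] 63.6
B 235 z 64.6 [481.3 -63.3] [20. 62.] 62.6
C 257 z 64.5 [ 472.7 -226.8] [61.7 21. ] 8.4
```

Call:
{"name": "drive_tool", "arguments": {"targets": [0,0,0.9,-0.2285,-0.0351,0,0,0,0.9,-0.2285,-0.0351,0,0,0,0.9,-0.2285,-0.0351,0,-0.05,0.36,0.5,-0.2285,-0.0351,0,-0.05,0.36,0,-0.2285,-0.0351,0,-0.05,0.36,0,-0.2285,-0.0351,0,-0.05,0.36,0,-0.2285,-0.0351,0,-0.05,0.36,-0.4,-0.2285,-0.0351,0,-0.05,0.36,-0.6,-0.2285,-0.0351,0,-0.06,0.36,-0.6,-0.2285,-0.0351,0]}}

```text
clock: 28.0
ee_pos: [473.7, -230.1, 114.1]
eef_rot: [3.136, 0.765, 1.718]
force: [-0.9, -0.6, -0.4]
width: 85.1
grasp_force: 0.0
```

```bash
python3 -c "
from h import *
tool()"
```

```text
t 28.0 tcp [ 473.7 -230.1  114.1] yax [0.989 0.151 0.004] ang 8.7 zax [ 0.107 -0.684 -0.721] tilt 43.8 F [-0.9 -0.6 -0.4] w 85.1 g 0.0 q [-0.07 -0.09  2.13 -0.87  1.08  0.2 ]
```

Call:
{"name": "drive_tool", "arguments": {"targets": [0,-0.05,-0.5,0,0,0,0,0,-0.5,0,0,0,0,0,-0.5,0,0,0,0,0,-0.5,0,0,0,0,0,-0.5,0,0,0,0,0,-0.45,0,0,0,0,0,-0.4,0,0,0,0,0,-0.2,0,0,0,0,0,-0.1,0,0,0,0,0,0,0,0,0]}}

```text
clock: 29.25
ee_pos: [473.0, -232.2, 21.7]
eef_rot: [-3.14, 0.759, 1.721]
force: [0.5, 0.2, 0.7]
width: 85.4
grasp_force: 0.0
```

Call:
{"name": "drive_tool", "arguments": {"targets": [0,0,0,0,0,0,0,0,0,0,0,0,0,0,0,0,0,0,0,0,0,0,0,0,0,0,0,0,0,0,0,0,0,0,0,0,0,0,0,0,0,0,0,0,0,0,0,0,0,0,0,0,0,0,0,0,0,0,0,0], "fingers": 255}}

```text
clock: 30.5
ee_pos: [473.6, -232.4, 22.6]
eef_rot: [3.141, 0.76, 1.72]
force: [-1.3, 2.9, 6.0]
width: 59.7
grasp_force: 87.6
```

```bash
python3 -c "
from h import *
tool()"
```

```text
t 30.5 tcp [ 473.6 -232.4   22.6] yax [0.989 0.149 0.   ] ang 8.5 zax [ 0.103 -0.681 -0.725] tilt 43.5 F [-1.3  2.9  6. ] w 59.7 g 87.6 q [-0.08  0.12  2.14 -0.97  0.95  0.39]
```

Call:
{"name": "drive_tool", "arguments": {"targets": [0,0,0.8,0,0,0,0.11,-0.72,0.3,0.2224,0.011,-0.0223,0.11,-0.72,0.3,0.2224,0.011,-0.0223,0.11,-0.72,0.3,0.2224,0.011,-0.0223,0.11,-0.72,0.3,0.2224,0.011,-0.0223,0.11,-0.72,0.3,0.2224,0.011,-0.0223,0.11,-0.72,0.3,0.2224,0.011,-0.0223,0.11,-0.72,0.3,0.2224,0.011,-0.0223,0.11,-0.72,0.2,0.2224,0.011,-0.0223,0.1,-0.74,0.2,0.2224,0.011,-0.0223]}}

```text
clock: 31.75
ee_pos: [495.3, -393.2, 101.5]
eef_rot: [-3.138, -0.791, 1.524]
force: [2.6, -0.5, -5.1]
width: 60.1
grasp_force: 89.0
```

```bash
python3 -c "
from h import *
look('c2')
p,d=r.camera('top');s=r.read_state();u,v=proj('top',s['ee_pos'])[0].astype(int)
a=cv2.resize(p[v-60:v+60,u-80:u+80,::-1],(640,480));b=cv2.resize(cv2.imread('pics/c2.png'),(640,480))
cv2.imwrite('pics/c2b.png',cv2.resize(np.hstack([a,b]),(800,300)))"
```

```text
t 31.75 tcp [ 495.3 -393.2  101.5] yax [ 0.999 -0.044 -0.003] ang -2.5 zax [ 0.029  0.71  -0.703] tilt 45.3 F [ 2.6 -0.5 -5.1] w 60.1 g 89.0 q [-0.99  0.89  0.92  0.46  1.98 -0.91]
```

View pics/c2b.png

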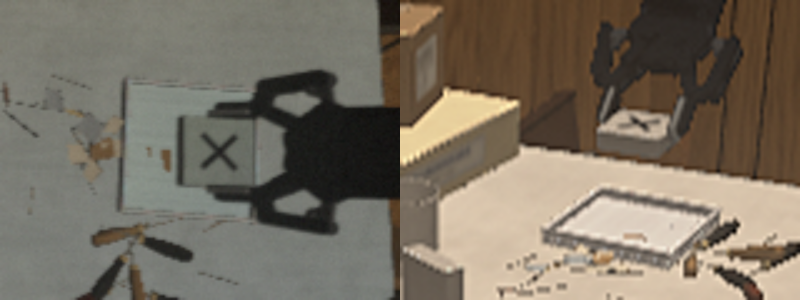

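The cross faces up at (217,150) in the left half, level above the tray, though parallax pushes it to the right. I lower it.

Call:
{"name": "drive_tool", "arguments": {"targets": [0.05,-0.04,-0.5,0,0,0,0.05,-0.04,-0.5,0,0,0,0,0,-0.5,0,0,0,0,0,-0.5,0,0,0,0,0,-0.5,0,0,0,0,0,-0.4,0,0,0,0,0,-0.2,0,0,0,0,0,-0.1,0,0,0,0,0,0,0,0,0,0,0,0,0,0,0]}}

```text
clock: 33.1
ee_pos: [498.2, -394.2, 22.2]
eef_rot: [-3.138, -0.786, 1.526]
force: [0.4, -0.2, -5.4]
width: 59.9
grasp_force: 88.9
```

```bash
python3 -c "
from h import *
tool()
p,d=r.camera('top');W=world('top',d)
m=(np.hypot(W[...,0]-498,W[...,1]+403)<45)&(W[...,2]>24)&(W[...,2]<48)&(p.max(2)>65)
P=W[m];A=np.c_[P[:,:2]-P[:,:2].mean(0),np.ones(len(P))];k=np.linalg.lstsq(A,P[:,2],rcond=None)[0]
print(m.sum(),cv2.minAreaRect(P[:,:2].astype(np.float32)),P.mean(0),'slope deg',np.degrees(k[:2]),k[2])"
```

```text
t 33.1 tcp [ 498.2 -394.2   22.2] yax [ 0.999 -0.043 -0.002] ang -2.4 zax [ 0.029  0.707 -0.707] tilt 45.0 F [ 0.4 -0.2 -5.4] w 59.9 g 88.9 q [-0.99  1.    0.91  0.45  1.89 -0.95]
632 ((496.0395812988281, -399.92828369140625), (63.7875862121582, 83.59294891357422), 84.78705596923828) [ 497.92160612 -399.26962064   33.94686228] slope deg [-0.73420551 -2.12150253] 33.9468622818888
```

Call:
{"name": "drive_tool", "arguments": {"targets": [0,-0.05,-0.1,0.018,0,0,0,-0.05,-0.08,0.018,0,0,0,0,-0.08,0,0,0,0,0,-0.04,0,0,0,0,0,-0.03,0,0,0,0,0,0,0,0,0,0,0,0,0,0,0,0,0,0,0,0,0,0,0,0,0,0,0,0,0,0,0,0,0]}}

```text
clock: 34.4
ee_pos: [497.9, -396.5, 14.6]
eef_rot: [-3.136, -0.815, 1.525]
force: [-5.3, 0.5, 4.8]
width: 59.7
grasp_force: 89.6
```

```bash
python3 -c "
from h import *
tool()"
```

```text
t 34.4 tcp [ 497.9 -396.5   14.6] yax [ 0.999 -0.042 -0.004] ang -2.4 zax [ 0.028  0.727 -0.686] tilt 46.7 F [-5.3  0.5  4.8] w 59.7 g 89.6 q [-1.    1.04  0.87  0.46  1.91 -0.95]
```

```bash
python3 -c "
from h import *
for n in('top','side'):
  p,d=r.camera(n);W=world(n,d)
  m=(abs(W[...,0]-498)<24)&(abs(W[...,1]+400)<35)&(W[...,2]>20)&(W[...,2]<33)&(p.max(2)>60)
  P=W[m]
  for lo in range(-440,-365,10):
    q=P[(P[:,1]>lo)&(P[:,1]<=lo+10)]
    if len(q): print(n,lo,len(q),np.median(q[:,2]).round(1))
  x=P[P[:,1]>-415]
  for lo in range(474,522,12):
    q=x[(x[:,0]>lo)&(x[:,0]<=lo+12)]
    if len(q): print('  x',lo,len(q),np.median(q[:,2]).round(1))"
```

```text
top -440 18 25.5
top -430 86 25.9
top -420 69 26.1
top -410 65 25.7
top -400 68 26.1
top -390 81 25.3
top -380 77 25.7
  x 474 91 26.0
  x 486 73 25.6
  x 498 72 25.5
  x 510 88 25.8
side -440 8 25.7
side -430 12 26.1
side -420 16 25.9
side -410 17 26.4
side -400 16 26.1
side -390 18 26.2
side -380 35 24.1
  x 474 23 25.9
  x 486 24 25.7
  x 498 21 25.8
  x 510 26 25.9
```

The block is flat at z = 26, resting on the tray floor. I release and back out.

Call:
{"name": "drive_tool", "arguments": {"targets": [0,0,0,0,0,0,0,0,0,0,0,0,0,0,0,0,0,0,0,0,0,0,0,0,0,-0.1,0.1,0,0,0,-0.01,-0.3,0.3,0,0,0,-0.02,-0.5,0.5,0,0,0,-0.02,-0.5,0.5,0,0,0,-0.02,-0.5,0.5,0,0,0,-0.02,-0.5,0.5,0,0,0], "fingers": 40}}

```text
clock: 35.75
ee_pos: [495.7, -457.5, 74.7]
eef_rot: [-3.136, -0.814, 1.524]
force: [0.6, 0.3, -0.5]
width: 71.8
grasp_force: 0.0
```

Call:
{"name": "drive_tool", "arguments": {"targets": [0,0,0.6,0,0,0,0,0,0.6,0,0,0,0,0,0.6,0,0,0,0,0,0.5,0,0,0,0,0,0.3,0,0,0,0,0,0,0,0,0,0,0,0,0,0,0,0,0,0,0,0,0,0,0,0,0,0,0,0,0,0,0,0,0]}}

```text
clock: 37.0
ee_pos: [495.8, -456.4, 138.3]
eef_rot: [-3.135, -0.815, 1.524]
force: [0.8, 0.0, -0.2]
width: 72.1
grasp_force: 0.0
```

```bash
python3 -c "
from h import *
tool()
p,d=r.camera('top');s,_=r.camera('side')
a=cv2.resize(p[190:340,270:530,::-1],(640,370));b=s[140:260,230:480,::-1]
cv2.imwrite('pics/end.png',np.vstack([cv2.resize(a,(560,300)),cv2.resize(b,(560,290))]))"
```

```text
t 37.0 tcp [ 495.8 -456.4  138.3] yax [ 0.999 -0.043 -0.004] ang -2.4 zax [ 0.028  0.727 -0.686] tilt 46.7 F [ 0.8  0.  -0.2] w 72.1 g 0.0 q [-1.04  1.06  0.6   0.49  2.15 -0.86]
```

View pics/end.png

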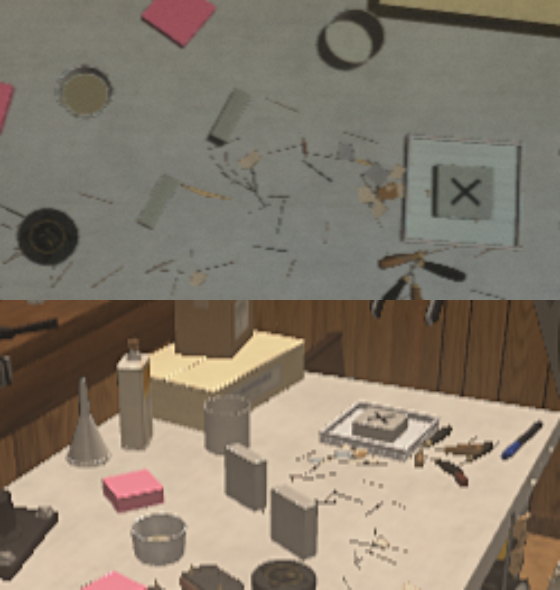

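The final picture shows the crossed block flat in the tray, cross up, at (465,190). The two plain blocks stand on edge at (230,115) and (157,200), and the can, cup and tin are where they were.

```bash
python3 -c "
from station import r
print(r.close_job())"
```

```text
the job is handed in; nothing more can be done
None
```

The job is handed in after about 37 s of the 72 s allowed: both plain blocks stand on edge on the bench, the crossed block lies flat in the tray with its cross up, and the can, cup and tin were left where they were.

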